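Tension the spokes of a microscope window mount

ROBOT

A 6-joint arm with a two-finger parallel gripper is mounted at the origin on the work surface. World frame = base frame: x ahead of the robot, y to its left, z up, the work surface at z = 0. Lengths are in m, angles in rad, forces in N, time in s.
With the tool pointing down it reaches from about 0.25 to 0.775 m from the base axis. Payload 4 kg.
Tool frame: the origin (TCP) lies midway between the tips of the shut fingers; the grasp point (between the pads) lies 19 mm behind it; z points along the fingers, y is the line along which they close (so a half turn about z gives the same grasp; the last joint's range is limited). The gripper opens to 85 mm and grips with 20 to 120 N. Pads are 22 mm wide; open, the fingers measure 114 mm over their backs; the gripper's body (76 mm by 85 mm) begins 54 mm behind the grasp point. The pads swing forward as they close: fully open they stand 13 mm farther back than shut.
Start: joints at [-1.437, 0.087, 1.371, -0, 1.684, -0.103], TCP at [0.129, -0.535, 0.231] pointing down, gripper open.
Joint ranges: [-3.1, 3.1], [-0.76, 2.03], [0.27, 2.55], [-1.08, 4.22], [0.17, 2.65], [-2.57, 2.57]. Speed limits (rad/s): [2.79, 2.79, 3.14, 3.14, 3.14, 3.14].

INTERFACE

Orientations are given as a rotation vector (axis times angle).
In Python, from bench import bot gives the robot as it stands. The module is installed in compiled form; this text tells all that it offers.
- The arm moves only by the tool send_rows, never from a script. Its argument "series" is a list of rows, each a list of 3 entries, a list of its own where there are three numbers: the turn, a rotation vector about the tool's x, y, z in units of pi rad (1.0 is pi rad), then the shift along the tool's x, y, z in units of 0.5 m (1.0 is 0.5 m), then the opening, from 0 (shut) to 1 (fully open). A call has exactly 5 rows; each row shifts and turns the commanded pose from where the row before left it, along the tool's axes as they then stand; what a row does not reach is not made up. A row lasts 1/12 s, in which the tool goes at most 41.7 mm and 7.16 degrees, less where a joint would pass 70% of its speed; a pose out of reach is approached as far as the arm can. A call with a number of a shift or a turn outside -1 to 1 is refused whole. A call with a gripper value outside its range is refused whole. The fingers move at their own pace and stop on an object; "newtons" is the grip in N (left out, the last holds). Time passes only in rows, so rows that do not move let the fingers close, or fill a call up. It gives the time, the measured TCP pose, the force, the opening and the grip force at its end, in the units of the state.
- bot.read_state(): the state, without advancing time (a new reading comes with each control period).
- bot.get_image(name): name is "scene" or "top"; returns a dict with "frame" (480x640x3 uint8, blue, green, red), "K" (3x3 intrinsics, pixels), "position" and "orientation" of the camera in the world. Camera axes: x right, y up, looking along -z (the intrinsics and any distortion apply to the point x, -y, -z); pixel columns grow to the right and rows downward; lengths in m; the calibration is good to about 2 mm. A picture is of the moment at which its call begins. There is no depth.
- bot.close_job(): hands the job in; it is judged then, once.
The state is a dict: "time": time; "q": joint angles; "qvel": joint speeds; "joint_torque": joint torques, N m; "tcp_pos": TCP position; "eef_rot": TCP orientation; "wrist_force": force on the tool from outside, world axes, zero at the start; "torque": the same for the moment, N m; "opening": finger opening in m; "grasp_force": force on a finger pad.
Only numpy, scipy, OpenCV 4.12 (cv2) and the standard library are available. Lean on these libraries where they do the work, as an engineer would, in place of code of your own. Each camera call takes 0.05 s, during which the arm holds its last target. There are 200 camera calls.

TASK

Tighten the spokes of the round window mount by pushing the arms of its three tensioners clockwise (seen from above): begin with the red-capped one and go on clockwise around the rim, giving the first one quarter turn, the second two quarter turns and the third one quarter turn, each arm ending on its mark without being turned well past it. Finish each before starting the next. Then push the yellow locking slide along its track, up against its end stop, and leave the flask, the objective and the bottle where they stand.

Things in the scene. Friction and masses are not known exactly. Their poses are not given: they have to be found in the camera images.
- mount_center (a point): Centre of the round spoked window mount (any yaw) at the height of its rim's top, 42 mm above the bench. Black rim 140 mm inside, 210 mm outside diameter, on a 12 mm breadboard. Four stations 85 mm from the centre, 90 degrees apart; clockwise from above: tensioners 1 (red), 2, 3 (blue), locking slide. White pips show the turns (1, 2, 1). x points to tensioner 2, y to tensioner 1.
- tens1_axis (a point): Tensioner 1 (red cap): point on its turning axis, half-way up its arm, 65 mm above the bench and 17 mm above its dial. The dial is a fixed aluminium disc 52 mm across, standing 6 mm above the rim, with four black marks a quarter turn apart. The hub is 18 mm across; its cap stands 11.5 mm above this point.
- tens2_axis (a point): The same point for tensioner 2 (blue cap, next clockwise after the red one).
- tens3_axis (a point): The same point for tensioner 3 (blue cap, next clockwise after tensioner 2).
- tens1_arm (a point): Arm of tensioner 1: point on the arm's centre line, 30 mm out from the axis, half-way up; x points outward along the arm. The arm is a steel bar with a coloured strip on top, reaching 42 mm from the axis; 10 mm wide, 23 mm tall, its underside 4 mm above the dial.
- tens2_arm (a point): Arm of tensioner 2 (same arm, blue strip): point on the arm's centre line, 30 mm out from the axis, half-way up; x points outward along the arm. 
- tens3_arm (a point): Arm of tensioner 3 (same arm, blue strip): point on the arm's centre line, 30 mm out from the axis, half-way up; x points outward along the arm. 
- tens1 (a joint): Angle of tensioner 1 (rad). Turns about the vertical through tens1_axis. At 0 the arm points along the rim at its first mark; grows clockwise seen from above, first swinging the arm inward over the mount; 1.571 is one quarter turn. Starts within 0.15 of 0. Held by friction (about 2.5 N at the arm point), stays where left; no detents, no stop near the marks. Target 1.57 (one quarter turn).
- tens2 (a joint): Angle of tensioner 2 (rad). Turns about the vertical through tens2_axis. At 0 the arm points along the rim at its first mark; grows clockwise seen from above, first swinging the arm inward over the mount; 1.571 is one quarter turn. Starts within 0.15 of 0. Held by friction (about 2.5 N at the arm point), stays where left; no detents, no stop near the marks. Target 3.14 (two quarter turns).
- tens3 (a joint): Angle of tensioner 3 (rad). Turns about the vertical through tens3_axis. At 0 the arm points along the rim at its first mark; grows clockwise seen from above, first swinging the arm inward over the mount; 1.571 is one quarter turn. Starts within 0.15 of 0. Held by friction (about 2.5 N at the arm point), stays where left; no detents, no stop near the marks. Target 1.57 (one quarter turn).
- lock_tab (a point): In the upright yellow tab of the locking slide, 70.5 mm above the bench, 12 mm below the tab's top. Tab 22 mm across the track, 10 mm thick along it, 24 mm tall, on a yellow foot 26 mm long, 8 mm high. y points along the track to the end stop (clockwise round the rim, away from tensioner 3); x points to the mount's centre. The stop's top is 8.5 mm below this point. Push the tab from the tensioner-3 side.
- lock (a joint): Travel of the locking slide (m): starts at 0 to 0.006; 0.030 is against its end stop, locked. It slides with about 2 N of friction and stays where left.
- flask_mid (a point): Small glass flask, 58 mm across, 85 mm tall, on the breadboard beside the mount; this point is 30 mm above its foot. Leave alone.
- objective_mid (a point): Brass microscope objective standing on end, 34 mm across, 52 mm tall; point 25 mm above its foot. Leave alone.
- bottle_mid (a point): Small reagent bottle with a blue cap, 44 mm across, 80 mm tall; point 40 mm above its foot. Leave alone.

How it is judged:
By the outcome, as a careful person would: the job done as asked, in the order asked, and still so for the second after the job is handed in, with the robot touching nothing.
It also fails if it takes over 64 s, if anything falls off the work surface, if the arm or the gripper's body presses on something with over 40 N, if the wrist force passes 120 N, or if a joint passes its speed limit or range.

## Working session

There is one attempt and no reset: what is moved stays moved. The work goes in short steps, Python scripts to look and compute and a tool call to move; the robot and the scene stay as the last step left them, time stands still between calls to the robot, and variables do not carry over. Pictures are saved under pics/ and viewed, at most 10 in all, crops included, and the job is handed in when it is done.

Besides the shell and the picture viewer there is one more tool, called after "Emit:" as name(argument=value, ...) on one line, values as JSON. send_rows: Moves the arm, as the interface text tells. Shifts and turns lie within -1 to 1; 1 stands for 0.5 m of shift or pi rad of turn. Its arguments: {"type":"object","properties":{"series":{"type":"array","items":{"type":"array"}},"newtons":{"type":"number"}},"required":["series"]}

```bash
mkdir -p pics; python3 - <<'E'
from bench import bot
import cv2
s=bot.read_state();print(s)
for n in("scene","top"):
    d=bot.get_image(n);cv2.imwrite(f"pics/{n}0.png",d["frame"]);print(n,d["K"],d["position"],d["orientation"],d.keys())
E
```

```text
{'time': 0.0, 'q': array([-1.43708004e+00,  8.79709442e-02,  1.37229353e+00, -2.00531990e-05,
        1.68358595e+00, -1.03109895e-01]), 'qvel': array([-0.00072109, -0.00016029, -0.00025126,  0.0001154 ,  0.0013532 ,
       -0.00018206]), 'joint_torque': array([-7.53598906e-04, -3.51871276e+01, -3.13271785e+01, -2.77170793e-04,
        1.09795728e-02,  7.79418087e-06]), 'tcp_pos': array([ 0.12895639, -0.53414858,  0.23011048]), 'eef_rot': array([-3.11735222e+00, -3.70866801e-01,  8.55089226e-05]), 'wrist_force': array([-0.35069505,  0.17209498, -0.85722251]), 'torque': array([ 0.03488105, -0.01029263,  0.02986852]), 'grasp_force': 0.0, 'opening': 0.08511315434601181}
scene [[577.89546685   0.         318.01857233]
 [  0.         577.89546685 239.38613661]
 [  0.           0.           1.        ]] [1.20122778 0.26767566 0.85505632] [0.4523112  0.68405822 1.82108938] dict_keys(['frame', 'K', 'position', 'orientation'])
top [[506.41188307   0.         323.57942381]
 [  0.         506.41188307 243.23839742]
 [  0.           0.           1.        ]] [0.47134035 0.03354266 1.12119427] [ 0.11059475 -0.07156969 -1.58849573] dict_keys(['frame', 'K', 'position', 'orientation'])
```

View pics/top0.png

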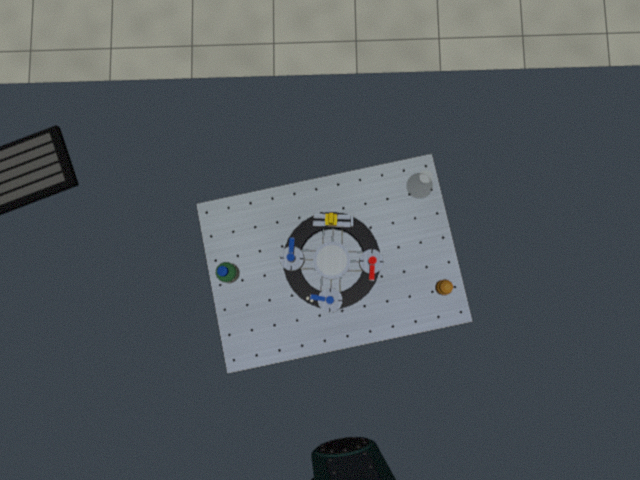

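View pics/scene0.png

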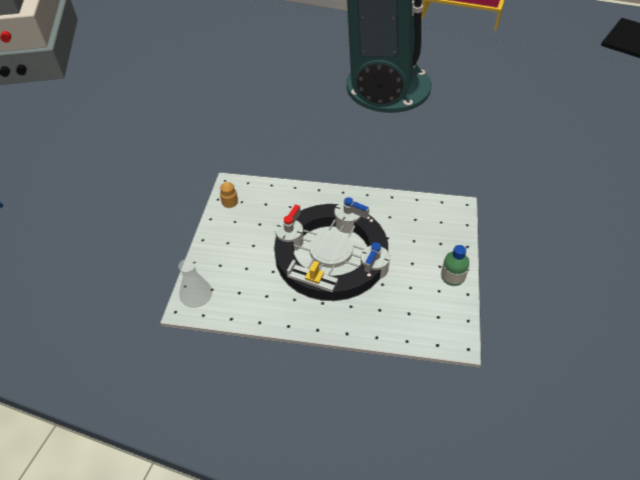

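```bash
cat > h.py <<'E'
from bench import bot
import cv2, numpy as np
from scipy.spatial.transform import Rotation as R
def bp(d,px,z):
    px=np.atleast_2d(px).astype(float);K=d["K"]
    r=np.c_[(px[:,0]-K[0,2])/K[0,0],-(px[:,1]-K[1,2])/K[1,1],-np.ones(len(px))]
    r=R.from_rotvec(d["orientation"]).apply(r);p=d["position"]
    return (p+r*((z-p[2])/r[:,2])[:,None])[:,:2]
def blobs(d,col):
    hsv=cv2.cvtColor(d["frame"],cv2.COLOR_BGR2HSV)
    rng={"red":[(0,4),(175,180)],"blue":[(100,125)],"yellow":[(24,34)]}[col]
    m=sum(cv2.inRange(hsv,(a,150,70),(b,255,255)) for a,b in rng)
    n,l,st,c=cv2.connectedComponentsWithStats(m)
    out=[]
    for i in range(1,n):
        if st[i,4]>25:
            ys,xs=np.where(l==i);out.append((st[i,4],c[i],np.c_[xs,ys]))
    return out
def report(d):
    for col,z in(("red",.0765),("blue",.0765),("yellow",.0825)):
        for a,c,p in blobs(d,col):
            w=bp(d,p,z);m=w.mean(0);ev,V=np.linalg.eigh(np.cov((w-m).T));v=V[:,1]
            s=(w-m)@v
            if abs(s.min())>s.max(): v=-v;s=-s   # arm end is farther from centroid
            print(col,a,c.round(1),"mean",m.round(4),"axis",(m-v*.0145).round(4),"dir",v.round(3),np.degrees(np.arctan2(v[1],v[0])).round(1),"ext",s.min().round(4),s.max().round(4))
E
python3 - <<'E'
from h import *
for n in("top","scene"):
    d=bot.get_image(n);print(n);report(d)
    if n=="top": cv2.imwrite("pics/crop0.png",cv2.resize(d["frame"][190:330,260:405],None,fx=4,fy=4,interpolation=cv2.INTER_CUBIC))
E
```

```text
top
red 108 [371.7 267.5] mean [ 0.5406 -0.0399] axis [ 0.5551 -0.0409] dir [-0.998  0.067] 176.1 ext -0.0219 0.0219
blue 106 [290.7 249.2] mean [0.582  0.1268] axis [0.5676 0.1278] dir [ 0.998 -0.067] -3.9 ext -0.0227 0.0236
blue 91 [221.9 270.6] mean [0.5403 0.2703] axis [0.5447 0.2842] dir [-0.303 -0.953] -107.6 ext -0.0109 0.011
blue 51 [317.  297.2] mean [0.4818 0.0739] axis [0.485 0.088] dir [-0.221 -0.975] -102.7 ext -0.0126 0.0148
blue 33 [329.4 299.5] mean [0.4767 0.0485] axis [0.4746 0.0342] dir [0.141 0.99 ] 81.9 ext -0.0057 0.007
yellow 130 [330.9 218.6] mean [0.6435 0.0421] axis [0.6539 0.032 ] dir [-0.715  0.699] 135.7 ext -0.0144 0.0152
scene
red 92 [ 5.2 36.1] mean [ 0.2002 -0.9694] axis [ 0.2101 -0.9588] dir [-0.686 -0.728] -133.3 ext -0.0283 0.0294
red 124 [291.  214.8] mean [ 0.5445 -0.0401] axis [ 0.5589 -0.0411] dir [-0.998  0.067] 176.2 ext -0.0218 0.0268
blue 43 [347.9 200.9] mean [0.4769 0.0478] axis [0.4627 0.0452] dir [0.984 0.176] 10.1 ext -0.0081 0.0085
blue 52 [359.5 206. ] mean [0.4826 0.0722] axis [0.4851 0.0865] dir [-0.177 -0.984] -100.2 ext -0.0129 0.0129
blue 56 [375.9 245.7] mean [0.5647 0.1278] axis [0.5502 0.1266] dir [0.997 0.082] 4.7 ext -0.0082 0.0082
blue 129 [458.8 252. ] mean [0.5318 0.2667] axis [0.5463 0.2671] dir [-1.    -0.026] -178.5 ext -0.0142 0.0149
blue 67 [370.9 257. ] mean [0.5919 0.1267] axis [0.6063 0.1255] dir [-0.996  0.084] 175.2 ext -0.0135 0.0146
yellow 26 [318.7 276. ] mean [0.6637 0.0575] axis [0.6782 0.0567] dir [-0.999  0.05 ] 177.1 ext -0.0087 0.011
```

View pics/crop0.png

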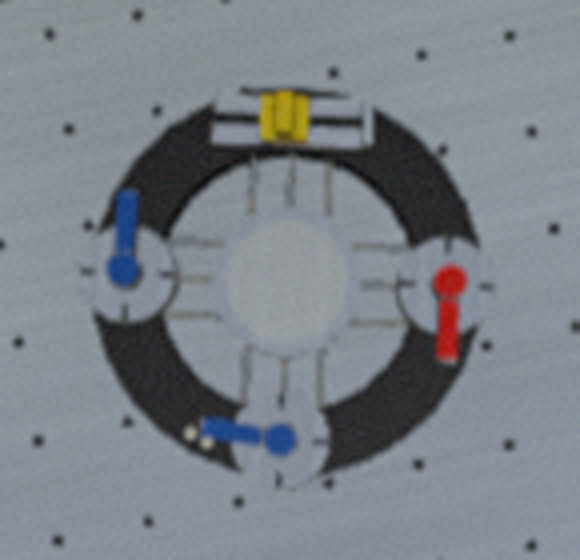

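```bash
python3 - <<'E'
from h import *
from scipy.optimize import least_squares
T=bot.get_image("top");S=bot.get_image("scene")
cv2.imwrite("pics/scrop.png",cv2.resize(S["frame"][185:305,265:405],None,fx=5,fy=5,interpolation=cv2.INTER_CUBIC))
o={"T1":bp(T,(372.2,259.9),.0765),"T2":bp(T,(329.6,299.3),.0765),"T3":bp(T,(290.5,257.3),.0765),"T4":bp(T,(331,218.5),.0825)}
o["S1"]=bp(S,(288.6,219),.0765);o["S2"]=bp(S,(347.9,200.9),.0765);o["S3"]=bp(S,(375.9,245.7),.0765)
for k in o:print(k,o[k].round(4))
def st(p,i):
    a=p[2]-(i-1)*np.pi/2;return p[:2]+.085*np.array([np.cos(a),np.sin(a)])
f=lambda p:np.concatenate([(o["T%d"%i][0]-st(p,i)) for i in(1,2,3)]+[0.6*(o["S%d"%i][0]-st(p,i)-p[3:]) for i in(1,2,3)])
r=least_squares(f,[.56,.04,-1.5,0,0]);p=r.x;print(p,np.degrees(p[2]),r.fun.round(4))
for i in(1,2,3,4):print(i,st(p,i).round(4))
E
```

```text
T1 [[ 0.5562 -0.0414]]
T2 [[0.477  0.0481]]
T3 [[0.5651 0.1275]]
T4 [[0.6437 0.0419]]
S1 [[ 0.5556 -0.0403]]
S2 [[0.477  0.0478]]
S3 [[0.5648 0.1278]]
[ 5.61080086e-01  4.32128124e-02 -1.62480601e+00 -3.13600637e-04
  3.71519078e-04] -93.09452706879958 [-0.0002  0.0003  0.0008  0.0003 -0.0006 -0.0006 -0.0003  0.0006  0.0007
 -0.0002 -0.0003 -0.0004]
1 [ 0.5565 -0.0417]
2 [0.4762 0.0478]
3 [0.5657 0.1281]
4 [0.646  0.0386]
```

View pics/scrop.png

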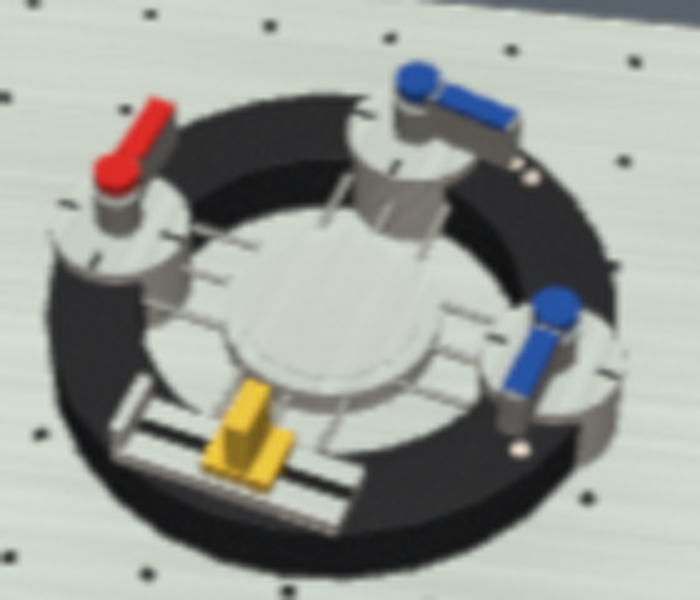

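Emit:
send_rows(series=[[[0, 0, 0], [0.053, -0.038, 0], 0.7], [[0, 0, 0], [0.053, -0.038, 0], 0.7], [[0, 0, 0], [0.053, -0.038, 0], 0.7], [[0, 0, 0], [0.053, -0.038, 0], 0.7], [[0, 0, 0], [0.053, -0.038, 0], 0.7]])

```text
time: 0.72
tcp_pos: [0.2362, -0.41, 0.2313]
eef_rot: [3.12, 0.37, 0.0]
wrist_force: [0.9, -0.1, 1.3]
opening: 0.0597
grasp_force: 0.0
```

Emit:
send_rows(series=[[[0, 0, 0], [0.053, -0.038, 0], 0.7], [[0, 0, 0], [0.053, -0.038, 0], 0.7], [[0, 0, 0], [0.053, -0.038, 0], 0.7], [[0, 0, 0], [0.053, -0.038, 0], 0.7], [[0, 0, 0], [0.053, -0.038, 0], 0.7]])

```text
time: 1.13
tcp_pos: [0.3428, -0.2864, 0.2315]
eef_rot: [3.119, 0.371, 0.001]
wrist_force: [-0.2, -0.3, 0.0]
opening: 0.0601
grasp_force: 0.0
```

Emit:
send_rows(series=[[[0, 0, 0], [0.053, -0.038, 0], 0.7], [[0, 0, 0], [0.053, -0.038, 0], 0.7], [[0, 0, 0], [0.053, -0.038, 0], 0.7], [[0, 0, 0], [0.053, -0.038, 0], 0.7], [[0, 0, 0], [0.053, -0.038, 0], 0.7]])

```text
time: 1.55
tcp_pos: [0.4494, -0.1629, 0.2315]
eef_rot: [3.119, 0.371, 0.001]
wrist_force: [0.3, -0.8, -0.3]
opening: 0.06
grasp_force: 0.0
```

Emit:
send_rows(series=[[[0, 0, 0], [0.053, -0.038, 0], 0.7], [[0, 0, 0], [0.053, -0.038, 0], 0.7], [[0, 0, 0], [0.053, -0.038, 0], 0.7], [[0, 0, 0], [0.053, -0.038, 0], 0.7], [[0, 0, 0], [0.053, -0.038, 0], 0.7]])

```text
time: 1.97
tcp_pos: [0.5559, -0.0394, 0.2313]
eef_rot: [3.119, 0.371, 0.0]
wrist_force: [0.4, -0.7, 0.5]
opening: 0.0594
grasp_force: 0.0
```

Emit:
send_rows(series=[[[0, 0, -0.039], [0, 0, 0], 0.7], [[0, 0, -0.039], [0, 0, 0], 0.7], [[0, 0, -0.039], [0, 0, 0], 0.7], [[0, 0, -0.039], [0, 0, 0], 0.7], [[0, 0, -0.039], [0, 0, 0], 0.7]])

```text
time: 2.38
tcp_pos: [0.5551, -0.0407, 0.2311]
eef_rot: [-2.858, -1.304, 0.001]
wrist_force: [0.1, 0.9, -0.5]
opening: 0.0597
grasp_force: 0.0
```

Emit:
send_rows(series=[[[0, 0, -0.039], [0, 0, 0], 0.7], [[0, 0, -0.039], [0, 0, 0], 0.7], [[0, 0, -0.039], [0, 0, 0], 0.7], [[0, 0, -0.039], [0, 0, 0], 0.7], [[0, 0, -0.039], [0, 0, 0], 0.7]])

```text
time: 2.8
tcp_pos: [0.555, -0.0409, 0.2311]
eef_rot: [-2.332, -2.104, 0.0]
wrist_force: [1.0, -1.1, -0.4]
opening: 0.0598
grasp_force: 0.0
```

```bash
cat >> h.py <<'E'
def go(x,y,z):
    s=bot.read_state();r=R.from_rotvec(s["eef_rot"]);X=r.apply([1,0,0])
    t=r.inv().apply(np.array([x,y,z])-s["tcp_pos"])/.5
    print("t",s["time"],"tcp",s["tcp_pos"].round(4),"yaw",np.degrees(np.arctan2(X[1],X[0])).round(2),"zax",r.apply([0,0,1]).round(3),"q6",np.degrees(s["q"][5]).round(1),"open",s["opening"].round(4),"F",s["wrist_force"].round(1),"need",t.round(4))
E
python3 -c "
from h import *
go(.5565,-.0417,.056)"
```

```text
Traceback (most recent call last):
  File "h.py", line 29, in go
    print("t",s["time"],"tcp",s["tcp_pos"].round(4),"yaw",np.degrees(np.arctan2(X[1],X[0])).round(2),"zax",r.apply([0,0,1]).round(3),"q6",np.degrees(s["q"][5]).round(1),"open",s["opening"].round(4),"F",s["wrist_force"].round(1),"need",t.round(4))
                                                                                                                                                                                ^^^^^^^^^^^^^^^^^^
AttributeError: 'float' object has no attribute 'round'
```

Emit:
send_rows(series=[[[0, 0, -0.039], [0, 0, 0], 0.7], [[0, 0, -0.039], [0, 0, 0], 0.7], [[0, 0, -0.039], [0, 0, 0], 0.7], [[0, 0, -0.039], [0, 0, 0], 0.7], [[0, 0, -0.039], [0, 0, 0], 0.7]])

```text
time: 3.22
tcp_pos: [0.555, -0.0409, 0.2312]
eef_rot: [-1.589, -2.71, 0.0]
wrist_force: [0.1, 0.5, 0.2]
opening: 0.0602
grasp_force: 0.0
```

Emit:
send_rows(series=[[[0, 0, -0.039], [0, 0, 0], 0.7], [[0, 0, -0.039], [0, 0, 0], 0.7], [[0, 0, -0.039], [0, 0, 0], 0.7], [[0, 0, -0.039], [0, 0, 0], 0.7], [[0, 0, -0.039], [0, 0, 0], 0.7]])

```text
time: 3.63
tcp_pos: [0.555, -0.041, 0.2312]
eef_rot: [-0.698, -3.063, 0.0]
wrist_force: [1.0, -1.2, 0.0]
opening: 0.0601
grasp_force: 0.0
```

Emit:
send_rows(series=[[[0, 0, -0.039], [0, 0, 0], 0.7], [[0, 0, -0.039], [0, 0, 0], 0.7], [[0, 0, -0.039], [0, 0, 0], 0.7], [[0, 0, -0.039], [0, 0, 0], 0.7], [[0, 0, -0.039], [0, 0, 0], 0.7]])

```text
time: 4.05
tcp_pos: [0.555, -0.0409, 0.2312]
eef_rot: [0.258, -3.131, 0.0]
wrist_force: [-0.1, 0.1, 0.2]
opening: 0.0599
grasp_force: 0.0
```

Emit:
send_rows(series=[[[0, 0, -0.039], [0, 0, 0], 0.7], [[0, 0, -0.039], [0, 0, 0], 0.7], [[0, 0, -0.039], [0, 0, 0], 0.7], [[0, 0, -0.039], [0, 0, 0], 0.7], [[0, 0, 0], [0, 0, 0], 0.7]])

```text
time: 4.47
tcp_pos: [0.555, -0.0409, 0.2312]
eef_rot: [1.003, -2.977, -0.0]
wrist_force: [1.1, -0.0, -0.3]
opening: 0.0597
grasp_force: 0.0
```

```bash
sed -i 's/s\["opening"\].round(4)/round(s["opening"],4)/' h.py
python3 -c "
from h import *
go(.5565,-.0417,.056)"
```

```text
t 4.4667 tcp [ 0.555  -0.0409  0.2312] yaw -142.74 zax [-0. -0. -1.] q6 -137.3 open 0.0597 F [ 1.1 -0.  -0.3] need [-0.0015 -0.003   0.3504]
```

Emit:
send_rows(series=[[[0, 0, 0], [-0.0015, -0.003, 0], 0.7], [[0, 0, 0.039], [0, 0, 0.035], 0.7], [[0, 0, 0.039], [0, 0, 0.035], 0.7], [[0, 0, 0.039], [0, 0, 0.035], 0.7], [[0, 0, 0.039], [0, 0, 0.035], 0.7]])

```text
time: 4.88
tcp_pos: [0.5567, -0.0418, 0.1606]
eef_rot: [-0.234, 3.132, -0.0]
wrist_force: [0.2, 0.2, -0.3]
opening: 0.0598
grasp_force: 0.0
```

Emit:
send_rows(series=[[[0, 0, 0.039], [0, 0, 0.035], 0.7], [[0, 0, 0.039], [0, 0, 0.035], 0.7], [[0, 0, 0.039], [0, 0, 0.035], 0.7], [[0, 0, 0.039], [0, 0, 0.035], 0.7], [[0, 0, 0.039], [0, 0, 0.035], 0.7]])

```text
time: 5.3
tcp_pos: [0.5567, -0.0418, 0.073]
eef_rot: [0.722, 3.057, -0.0]
wrist_force: [1.1, -0.2, 0.0]
opening: 0.0598
grasp_force: 0.0
```

Emit:
send_rows(series=[[[0, 0, 0], [0, 0, 0.02], 0.7], [[0, 0, 0], [0, 0, 0.015], 0.7], [[0, 0, 0], [0, 0, 0], 0.7], [[0, 0, 0], [0, 0, 0], 0.7], [[0, 0, 0], [0, 0, 0], 0.7]])

```text
time: 5.72
tcp_pos: [0.5575, -0.0419, 0.0576]
eef_rot: [0.706, 3.059, 0.0]
wrist_force: [0.1, -0.7, 1.2]
opening: 0.0601
grasp_force: 0.0
```

```bash

python3 -c "
from h import *
go(.5565,-.0417,.056)
d=bot.get_image('scene');cv2.imwrite('pics/s1.png',d['frame'][100:340,180:480])"
```

```text
t 5.7167 tcp [ 0.5575 -0.0419  0.0576] yaw 154.0 zax [ 0.002 -0.    -1.   ] q6 -74.1 open 0.0601 F [ 0.1 -0.7  1.2] need [ 0.002  -0.0006  0.0032]
```

View pics/s1.png

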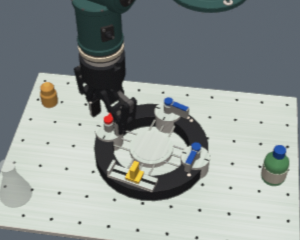

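Emit:
send_rows(series=[[[0, 0, 0.036], [0.001, 0, 0.001], 0.7], [[0, 0, 0.036], [0, 0, 0.002], 0.7], [[0, 0, 0.036], [0, 0, 0], 0.7], [[0, 0, 0.036], [0, 0, 0], 0.7], [[0, 0, 0.036], [0, 0, 0], 0.7]])

```text
time: 6.18
tcp_pos: [0.557, -0.0416, 0.0561]
eef_rot: [1.539, 2.736, 0.001]
wrist_force: [0.2, -0.1, -0.8]
opening: 0.0601
grasp_force: 0.0
```

Emit:
send_rows(series=[[[0, 0, 0.036], [0, 0, 0], 0.7], [[0, 0, 0.036], [0, 0, 0], 0.7], [[0, 0, 0.036], [0, 0, 0], 0.7], [[0, 0, 0.036], [0, 0, 0], 0.7], [[0, 0, 0.036], [0, 0, 0], 0.7]])

```text
time: 6.6
tcp_pos: [0.5563, -0.0428, 0.0561]
eef_rot: [2.241, 2.198, -0.002]
wrist_force: [-3.0, -3.2, 0.5]
opening: 0.0599
grasp_force: 1.7
```

Emit:
send_rows(series=[[[0, 0, 0.036], [0, 0, 0], 0.7], [[0, 0, 0.036], [0, 0, 0], 0.7], [[0, 0, 0.036], [0, 0, 0], 0.7], [[0, 0, 0.036], [0, 0, 0], 0.7], [[0, 0, 0.036], [0, 0, 0], 0.7]])

```text
time: 7.02
tcp_pos: [0.5553, -0.0419, 0.0559]
eef_rot: [-2.768, -1.487, 0.003]
wrist_force: [-4.2, 1.1, 1.3]
opening: 0.0601
grasp_force: 1.8
```

```bash

python3 -c "
from h import *
go(.5565,-.0417,.056)
for n in('top','scene'):
  d=bot.get_image(n)
  for a,c,p in blobs(d,'red'):
    w=bp(d,p,.0765);m=w.mean(0);v=m-[.5565,-.0417];print(n,a,m.round(4),np.degrees(np.arctan2(v[1],v[0])))
  if n=='scene': cv2.imwrite('pics/s2.png',cv2.resize(d['frame'][185:305,245:385],None,fx=4,fy=4))"
```

```text
t 7.0167 tcp [ 0.5553 -0.0419  0.0559] yaw 56.48 zax [-0.002 -0.001 -1.   ] q6 23.4 open 0.0601 F [-4.2  1.1  1.3] need [ 0.0016  0.0018 -0.0003]
scene 92 [ 0.2002 -0.9694] -111.01230750874136
scene 143 [ 0.5488 -0.0285] 120.24517562142427
```

View pics/s2.png

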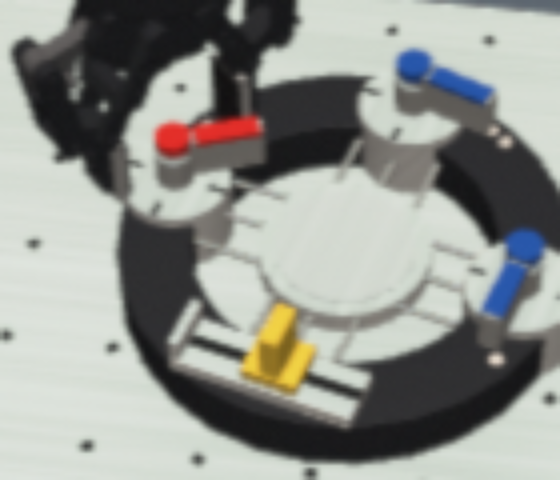

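Emit:
send_rows(series=[[[0, 0, 0.028], [0, 0, 0], 0.7], [[0, 0, 0.028], [0, 0, 0], 0.7], [[0, 0, 0.028], [0, 0, 0], 0.7], [[0, 0, 0.028], [0, 0, 0], 0.7], [[0, 0, 0.028], [0, 0, 0], 0.7]])

```text
time: 7.53
tcp_pos: [0.5557, -0.041, 0.0555]
eef_rot: [-3.022, -0.854, 0.001]
wrist_force: [-3.6, 2.6, 3.0]
opening: 0.0602
grasp_force: 1.7
```

```bash
cat >> h.py <<'E'
AX={1:(.5565,-.0417),2:(.4762,.0478),3:(.5657,.1281)}
TG={1:86.9,2:-93.1,3:-93.1}
def ang(i):
    go(*AX[i],.056);ax=np.array(AX[i])
    for n in("top","scene"):
        d=bot.get_image(n)
        P=[p for a,c,p in blobs(d,"red" if i==1 else "blue")]
        if not P: continue
        w=bp(d,np.vstack(P),.0765)-ax;w=w[np.hypot(*w.T)<.047];r=np.hypot(*w.T)
        cap=w[r<.010];arm=w[r>.013]
        if len(arm)<8: continue
        c=cap.mean(0) if len(cap) else np.zeros(2);m=arm.mean(0)
        print(n,len(cap),len(arm),"cap off",c.round(4),"arm r",np.hypot(*m).round(4),"ang fixed",np.degrees(np.arctan2(m[1],m[0])).round(1),"target",TG[i])
E
python3 -c "
from h import *
ang(1)"
```

```text
t 7.5333 tcp [ 0.5557 -0.041   0.0555] yaw 31.54 zax [-0.001  0.001 -1.   ] q6 48.4 open 0.0602 F [-3.6  2.6  3. ] need [ 0.0007  0.0021 -0.0011]
scene 56 82 cap off [0.0003 0.0003] arm r 0.0258 ang fixed 94.7 target 86.9
```

Emit:
send_rows(series=[[[0, 0, 0.017], [0, 0, 0], 0.7], [[0, 0, 0.016], [0, 0, 0], 0.7], [[0, 0, 0], [0, 0, 0], 0.7], [[0, 0, 0], [0, 0, 0], 0.7], [[0, 0, 0], [0, 0, 0], 0.7]])

```text
time: 8.05
tcp_pos: [0.5562, -0.0413, 0.0551]
eef_rot: [-3.062, -0.701, -0.0]
wrist_force: [-2.1, 1.9, 1.1]
opening: 0.0596
grasp_force: 1.4
```

```bash

python3 -c "
from h import *
ang(1)"
```

```text
t 8.05 tcp [ 0.5562 -0.0413  0.0551] yaw 25.8 zax [ 0.  0. -1.] q6 54.1 open 0.0596 F [-2.1  1.9  1.1] need [ 0.0002  0.001  -0.0019]
scene 55 82 cap off [0.0002 0.0001] arm r 0.0261 ang fixed 88.8 target 86.9
```

Emit:
send_rows(series=[[[0, 0, 0.006], [0, 0, 0], 0.7], [[0, 0, 0], [0, 0, 0], 0.7], [[0, 0, -0.02], [0, 0, 0], 0.7], [[0, 0, -0.039], [0, 0, 0], 0.7], [[0, 0, -0.039], [0, 0, -0.03], 0.7]])

```text
time: 8.57
tcp_pos: [0.5548, -0.0417, 0.0668]
eef_rot: [-2.926, -1.139, 0.006]
wrist_force: [0.3, 0.1, -0.6]
opening: 0.0596
grasp_force: 0.0
```

Emit:
send_rows(series=[[[0, 0, -0.039], [0, 0, -0.03], 0.7], [[0, 0, -0.039], [0, 0, -0.03], 0.7], [[0, 0, -0.039], [0, 0, -0.03], 0.7], [[0, 0, -0.039], [0, 0, -0.03], 0.7], [[0, 0, -0.039], [0, 0, -0.03], 0.7]])

```text
time: 8.98
tcp_pos: [0.5572, -0.0421, 0.1458]
eef_rot: [2.446, 1.967, 0.002]
wrist_force: [0.3, 0.3, 0.1]
opening: 0.06
grasp_force: 0.0
```

Emit:
send_rows(series=[[[0, 0, -0.039], [0, 0, 0], 0.7], [[0, 0, -0.039], [0, 0, 0], 0.7], [[0, 0, -0.039], [0, 0, 0], 0.7], [[0, 0, -0.039], [0, 0, 0], 0.7], [[0, 0, -0.039], [0, 0, 0], 0.7]])

```text
time: 9.4
tcp_pos: [0.5572, -0.0421, 0.1451]
eef_rot: [1.738, 2.613, 0.001]
wrist_force: [-0.0, -0.2, -0.1]
opening: 0.0597
grasp_force: 0.0
```

```bash

python3 -c "
from h import *
ang(1);go(.4762,.0478,.148)"
```

```text
t 9.4 tcp [ 0.5572 -0.0421  0.1451] yaw 112.73 zax [ 0.003 -0.001 -1.   ] q6 -32.8 open 0.0597 F [-0.  -0.2 -0.1] need [ 0.0018 -0.0014  0.1781]
scene 55 83 cap off [0.0002 0.0001] arm r 0.0262 ang fixed 87.8 target 86.9
t 9.5 tcp [ 0.557 -0.042  0.145] yaw 112.36 zax [ 0.002 -0.001 -1.   ] q6 -32.5 open 0.06 F [-0.   0.8  0.2] need [ 0.2277 -0.0812 -0.0066]
```

Emit:
send_rows(series=[[[0, 0, 0], [0.046, -0.016, 0], 0.7], [[0, 0, 0], [0.046, -0.016, 0], 0.7], [[0, 0, 0], [0.046, -0.016, 0], 0.7], [[0, 0, 0], [0.046, -0.016, 0], 0.7], [[0, 0, 0], [0.044, -0.017, -0.005], 0.7]])

```text
time: 9.92
tcp_pos: [0.4748, 0.049, 0.1469]
eef_rot: [1.753, 2.606, 0.0]
wrist_force: [0.6, 0.6, -0.0]
opening: 0.0596
grasp_force: 0.0
```

Emit:
send_rows(series=[[[0, 0, -0.039], [0, 0, 0], 0.7], [[0, 0, -0.039], [0, 0, 0], 0.7], [[0, 0, -0.039], [0, 0, 0], 0.7], [[0, 0, -0.039], [0, 0, 0], 0.7], [[0, 0, -0.039], [0, 0, 0], 0.7]])

```text
time: 10.33
tcp_pos: [0.476, 0.0483, 0.1476]
eef_rot: [0.875, 3.015, 0.0]
wrist_force: [0.5, 0.1, -0.2]
opening: 0.0599
grasp_force: 0.0
```

Emit:
send_rows(series=[[[0, 0, -0.039], [0, 0, 0], 0.7], [[0, 0, -0.039], [0, 0, 0], 0.7], [[0, 0, -0.039], [0, 0, 0], 0.7], [[0, 0, -0.039], [0, 0, 0], 0.7], [[0, 0, -0.039], [0, 0, 0], 0.7]])

```text
time: 10.75
tcp_pos: [0.476, 0.0482, 0.1475]
eef_rot: [-0.075, 3.139, -0.001]
wrist_force: [-0.4, 0.3, -0.3]
opening: 0.0599
grasp_force: 0.0
```

Emit:
send_rows(series=[[[0, 0, -0.039], [0, 0, 0], 0.7], [[0, 0, -0.039], [0, 0, 0], 0.7], [[0, 0, -0.039], [0, 0, 0], 0.7], [[0, 0, -0.039], [0, 0, 0], 0.7], [[0, 0, -0.039], [0, 0, 0], 0.7]])

```text
time: 11.17
tcp_pos: [0.476, 0.0482, 0.1475]
eef_rot: [-1.018, 2.97, -0.002]
wrist_force: [0.5, -0.2, 0.2]
opening: 0.0597
grasp_force: 0.0
```

```bash

python3 -c "
from h import *
ang(1);ang(2);ang(3)"
```

```text
t 11.1667 tcp [0.476  0.0482 0.1475] yaw -142.18 zax [ 0.002 -0.001 -1.   ] q6 -128.8 open 0.0597 F [ 0.5 -0.2  0.2] need [-0.0167 -0.2405  0.1834]
top 40 67 cap off [-0.0004  0.0006] arm r 0.0259 ang fixed 89.7 target 86.9
scene 55 83 cap off [0.0002 0.0001] arm r 0.0262 ang fixed 87.8 target 86.9
t 11.2667 tcp [0.4759 0.0483 0.1475] yaw -142.49 zax [ 0.002 -0.    -1.   ] q6 -128.5 open 0.0598 F [-0.6 -0.2 -0.5] need [ 0.0003 -0.001   0.183 ]
scene 42 50 cap off [0.0009 0.0001] arm r 0.0258 ang fixed 75.5 target -93.1
t 11.3667 tcp [0.4756 0.0483 0.1474] yaw -142.59 zax [ 0.001 -0.    -1.   ] q6 -128.4 open 0.0598 F [ 0.6 -0.6 -0.1] need [-0.2399  0.0174  0.1829]
top 41 58 cap off [ 0.0003 -0.0002] arm r 0.0276 ang fixed -4.4 target -93.1
scene 56 65 cap off [-0.001  -0.0003] arm r 0.0266 ang fixed -3.0 target -93.1
```

Emit:
send_rows(series=[[[0, 0, 0], [0, -0.001, 0.036], 0.7], [[0, 0, 0], [0, 0, 0.036], 0.7], [[0, 0, 0], [0, 0, 0.036], 0.7], [[0, 0, 0], [0, 0, 0.036], 0.7], [[0, 0, 0], [0, 0, 0.036], 0.7]])

```text
time: 11.88
tcp_pos: [0.4758, 0.0481, 0.0566]
eef_rot: [-1.011, 2.974, -0.001]
wrist_force: [0.9, -0.5, 0.3]
opening: 0.0593
grasp_force: 0.0
```

Emit:
send_rows(series=[[[0, 0, 0.038], [0, 0, 0], 0.7], [[0, 0, 0.038], [0, 0, 0], 0.7], [[0, 0, 0.038], [0, 0, 0], 0.7], [[0, 0, 0.038], [0, 0, 0], 0.7], [[0, 0, 0.038], [0, 0, 0], 0.7]])

```text
time: 12.3
tcp_pos: [0.4743, 0.0486, 0.0567]
eef_rot: [0.083, -3.137, -0.002]
wrist_force: [-3.7, 2.2, 0.7]
opening: 0.0602
grasp_force: 1.9
```

Emit:
send_rows(series=[[[0, 0, 0.038], [0, 0, 0], 0.7], [[0, 0, 0.038], [0, 0, 0], 0.7], [[0, 0, 0.038], [0, 0, 0], 0.7], [[0, 0, 0.038], [0, 0, 0], 0.7], [[0, 0, 0.038], [0, 0, 0], 0.7]])

```text
time: 12.72
tcp_pos: [0.4751, 0.0498, 0.0569]
eef_rot: [-0.843, -3.024, -0.005]
wrist_force: [-0.5, 5.5, -1.3]
opening: 0.06
grasp_force: 2.1
```

```bash

python3 -c "
from h import *
ang(2)"
```

```text
t 12.7167 tcp [0.4751 0.0498 0.0569] yaw 148.85 zax [-0.001  0.003 -1.   ] q6 -59.9 open 0.06 F [-0.5  5.5 -1.3] need [-0.0039 -0.0023  0.0018]
scene 39 53 cap off [0.0002 0.0001] arm r 0.0264 ang fixed 31.3 target -93.1
```

Emit:
send_rows(series=[[[0, 0, 0.038], [0, 0, 0], 0.7], [[0, 0, 0.038], [0, 0, 0], 0.7], [[0, 0, 0.038], [0, 0, 0], 0.7], [[0, 0, 0.038], [0, 0, 0], 0.7], [[0, 0, 0.038], [0, 0, 0], 0.7]])

```text
time: 13.23
tcp_pos: [0.476, 0.049, 0.0571]
eef_rot: [1.691, 2.648, 0.003]
wrist_force: [2.0, 3.1, -2.2]
opening: 0.0597
grasp_force: 2.0
```

Emit:
send_rows(series=[[[0, 0, 0.038], [0, 0, 0], 0.7], [[0, 0, 0.038], [0, 0, 0], 0.7], [[0, 0, 0.038], [0, 0, 0], 0.7], [[0, 0, 0.038], [0, 0, 0], 0.7], [[0, 0, 0.038], [0, 0, 0], 0.7]])

```text
time: 13.65
tcp_pos: [0.4759, 0.0488, 0.0571]
eef_rot: [-2.394, -2.033, -0.002]
wrist_force: [1.5, 4.3, -1.9]
opening: 0.0595
grasp_force: 1.7
```

Emit:
send_rows(series=[[[0, 0, 0.038], [0, 0, 0], 0.7], [[0, 0, 0.038], [0, 0, 0], 0.7], [[0, 0, 0.038], [0, 0, 0], 0.7], [[0, 0, 0.038], [0, 0, 0], 0.7], [[0, 0, 0.038], [0, 0, 0], 0.7]])

```text
time: 14.07
tcp_pos: [0.4767, 0.0486, 0.0576]
eef_rot: [2.886, 1.239, 0.005]
wrist_force: [1.8, 3.9, -1.4]
opening: 0.0599
grasp_force: 1.5
```

```bash

python3 -c "
from h import *
ang(2)"
```

```text
t 14.0667 tcp [0.4767 0.0486 0.0576] yaw 46.48 zax [ 0.003  0.001 -1.   ] q6 42.5 open 0.0599 F [ 1.8  3.9 -1.4] need [-0.0019  0.0003  0.0032]
```

Emit:
send_rows(series=[[[0, 0, 0.03], [0, 0, 0], 0.7], [[0, 0, 0.03], [0, 0, 0], 0.7], [[0, 0, 0.03], [0, 0, 0], 0.7], [[0, 0, 0.026], [0, 0, 0], 0.7], [[0, 0, 0], [0, 0, 0], 0.7]])

```text
time: 14.58
tcp_pos: [0.4765, 0.0479, 0.0578]
eef_rot: [3.06, 0.705, 0.003]
wrist_force: [2.4, 1.2, -0.3]
opening: 0.0598
grasp_force: 1.0
```

```bash

python3 -c "
from h import *
ang(2)
for n in('top','scene'):
  d=bot.get_image(n);cv2.imwrite('pics/%s3.png'%n,cv2.resize(d['frame'][170:320,250:400],None,fx=3,fy=3))"
python3 -c "
import cv2,numpy as np;cv2.imwrite('pics/b3.png',np.hstack([cv2.resize(cv2.imread('pics/%s3.png'%n),(400,400)) for n in('top','scene')]))"
```

```text
t 14.5833 tcp [0.4765 0.0479 0.0578] yaw 25.96 zax [ 0.002 -0.001 -1.   ] q6 63.0 open 0.0598 F [ 2.4  1.2 -0.3] need [-0.0007 -0.0001  0.0036]
scene 44 35 cap off [0.0011 0.0004] arm r 0.0217 ang fixed -90.8 target -93.1
```

View pics/b3.png

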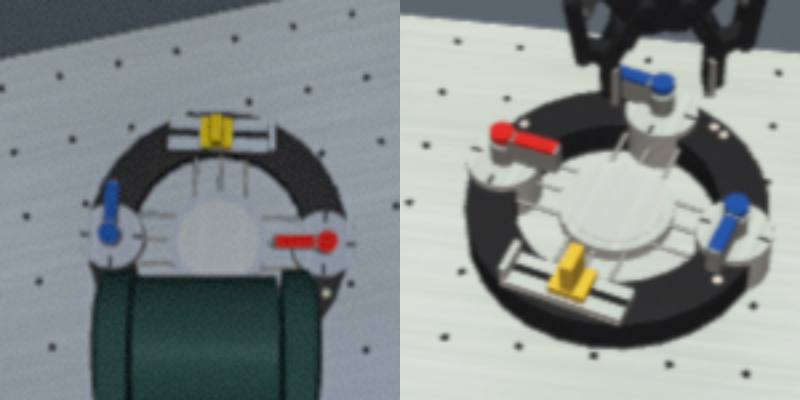

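Emit:
send_rows(series=[[[0, 0, 0.009], [0, 0, 0], 0.7], [[0, 0, 0], [0, 0, 0], 0.7], [[0, 0, -0.02], [0, 0, 0], 0.7], [[0, 0, -0.039], [0, 0, 0], 0.7], [[0, 0, -0.039], [0, 0, -0.03], 0.7]])

```text
time: 15.2
tcp_pos: [0.472, 0.0477, 0.0688]
eef_rot: [-2.928, -1.132, 0.015]
wrist_force: [-0.1, 0.6, -0.8]
opening: 0.0599
grasp_force: 0.0
```

Emit:
send_rows(series=[[[0, 0, -0.039], [0, 0, -0.03], 0.7], [[0, 0, -0.039], [0, 0, -0.03], 0.7], [[0, 0, -0.039], [0, 0, -0.03], 0.7], [[0, 0, -0.039], [0, 0, -0.03], 0.7], [[0, 0, -0.039], [0, 0, -0.03], 0.7]])

```text
time: 15.62
tcp_pos: [0.4743, 0.0476, 0.1473]
eef_rot: [-2.451, -1.963, 0.005]
wrist_force: [0.1, -0.2, 0.9]
opening: 0.0596
grasp_force: 0.0
```

Emit:
send_rows(series=[[[0, 0, -0.039], [0, 0, 0], 0.7], [[0, 0, -0.039], [0, 0, 0], 0.7], [[0, 0, -0.039], [0, 0, 0], 0.7], [[0, 0, -0.039], [0, 0, 0], 0.7], [[0, 0, -0.039], [0, 0, 0], 0.7]])

```text
time: 16.03
tcp_pos: [0.4744, 0.0476, 0.1466]
eef_rot: [-1.745, -2.61, 0.004]
wrist_force: [0.3, 0.3, -0.7]
opening: 0.0599
grasp_force: 0.0
```

Emit:
send_rows(series=[[[0, 0, -0.039], [0, 0, 0], 0.7], [[0, 0, -0.039], [0, 0, 0], 0.7], [[0, 0, -0.039], [0, 0, 0], 0.7], [[0, 0, 0], [0, 0, 0], 0.7], [[0, 0, 0], [0, 0, 0], 0.7]])

```text
time: 16.45
tcp_pos: [0.4748, 0.0478, 0.1468]
eef_rot: [-1.253, -2.879, 0.002]
wrist_force: [0.7, 0.5, -0.7]
opening: 0.0598
grasp_force: 0.0
```

```bash

python3 -c "
from h import *
ang(2);go(.5657,.1281,.148)"
```

```text
t 16.45 tcp [0.4748 0.0478 0.1468] yaw 132.97 zax [-0.002 -0.001 -1.   ] q6 -44.0 open 0.0598 F [ 0.7  0.5 -0.7] need [-0.0021  0.0024  0.1815]
scene 45 50 cap off [ 0.0008 -0.    ] arm r 0.0253 ang fixed -93.2 target -93.1
t 16.55 tcp [0.4751 0.0479 0.147 ] yaw 132.99 zax [-0.001 -0.    -1.   ] q6 -44.0 open 0.0598 F [-0.5 -0.  -0.5] need [-0.0062  0.2418 -0.0023]
```

Emit:
send_rows(series=[[[0, 0, 0], [-0.001, 0.0484, 0], 0.7], [[0, 0, 0], [-0.001, 0.0484, 0], 0.7], [[0, 0, 0], [-0.001, 0.0484, 0], 0.7], [[0, 0, 0], [-0.001, 0.0484, 0], 0.7], [[0, 0, 0], [-0.002, 0.0484, 0], 0.7]])

```text
time: 16.97
tcp_pos: [0.5665, 0.1292, 0.1471]
eef_rot: [-1.252, -2.881, 0.001]
wrist_force: [1.2, -0.3, 0.5]
opening: 0.0596
grasp_force: 0.0
```

Emit:
send_rows(series=[[[0, 0, 0], [0, 0, 0], 0.7], [[0, 0, 0], [0, 0, 0], 0.7], [[0, 0, 0], [0, 0, 0], 0.7], [[0, 0, 0], [0, 0, 0], 0.7], [[0, 0, 0], [0, 0, 0], 0.7]])

```text
time: 17.38
tcp_pos: [0.5654, 0.1279, 0.1475]
eef_rot: [1.252, 2.881, -0.0]
wrist_force: [0.5, -0.1, -0.0]
opening: 0.0597
grasp_force: 0.0
```

```bash

python3 -c "
from h import *
ang(1);ang(2);ang(3)
d=bot.get_image('top');cv2.imwrite('pics/t4.png',cv2.resize(d['frame'][230:320,290:400],None,fx=6,fy=6,interpolation=cv2.INTER_CUBIC))"
```

```text
t 17.3833 tcp [0.5654 0.1279 0.1475] yaw 133.03 zax [-0. -0. -1.] q6 -35.9 open 0.0597 F [ 0.5 -0.1 -0. ] need [-0.2358 -0.2445  0.1831]
top 42 66 cap off [-0.0006  0.0006] arm r 0.0258 ang fixed 89.6 target 86.9
scene 55 84 cap off [0.0002 0.0001] arm r 0.0261 ang fixed 88.0 target 86.9
t 17.4833 tcp [0.5656 0.128  0.1476] yaw 133.04 zax [ 0. -0. -1.] q6 -35.9 open 0.0598 F [-0.3 -0.1  0.4] need [ 0.0048 -0.2402  0.1832]
top 34 57 cap off [0.0004 0.0001] arm r 0.0268 ang fixed -96.2 target -93.1
scene 45 50 cap off [ 0.0008 -0.    ] arm r 0.0253 ang fixed -93.2 target -93.1
t 17.5833 tcp [0.5658 0.1282 0.1476] yaw 133.05 zax [ 0. -0. -1.] q6 -35.9 open 0.0599 F [-0.6  0.6  0.6] need [ 0.     -0.0003  0.1832]
scene 56 64 cap off [-0.001  -0.0003] arm r 0.0265 ang fixed -2.8 target -93.1
```

View pics/t4.png

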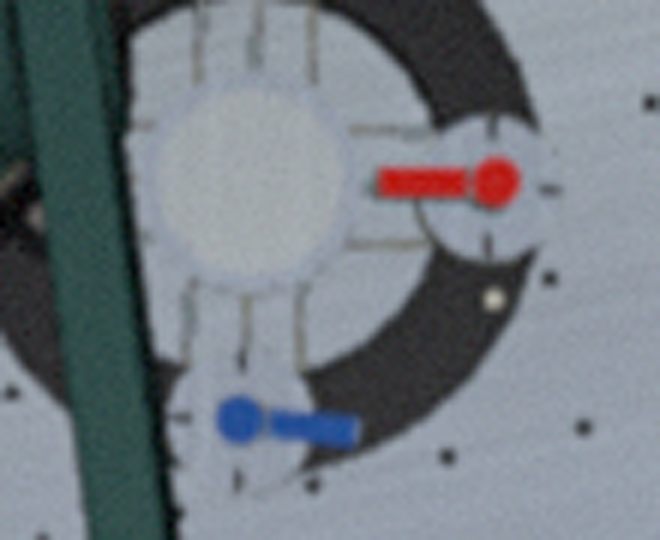

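```bash
cat >> h.py <<'E'
from scipy.optimize import minimize
def fit(i):
    """silhouette fit of cap disc and strip, per camera"""
    for n in("top","scene"):
        d=bot.get_image(n);f=d["frame"].astype(float)
        sat=(f[...,2]-f[...,:2].max(2)) if i==1 else (f[...,0]-f[...,1:].max(2))
        yy,xx=np.mgrid[170:320,255:405];w=bp(d,np.c_[xx.ravel(),yy.ravel()],.0765)-AX[i]
        v=np.clip(sat[yy,xx].ravel(),0,None);k=np.hypot(*w.T)<.05;w=w[k];v=v[k]/np.percentile(v[k],97)
        sg=lambda x:1/(1+np.exp(-x/.0006))
        def cost(p):
            q=w-p[1:3]/1000;c,s=np.cos(p[0]),np.sin(p[0]);u=q@[c,s];t=q@[-s,c]
            M=np.maximum(sg(.009-np.hypot(u,t)),sg(.005-abs(t))*sg(.042-u)*sg(u))
            return ((M-v)**2).sum()
        b=min((minimize(cost,[a,0,0],method="Nelder-Mead") for a in np.radians(np.arange(-180,180,20))),key=lambda r:r.fun)
        print(i,n,np.degrees(b.x[0]).round(1),b.x[1:].round(2),round(b.fun,1),len(w))
E
python3 -c "
from h import *
fit(1);fit(2);fit(3)"
```

```text
1 top 89.3 [-0.  0.] 7.7 1842
1 scene 86.4 [-0.79 -0.57] 8.6 1739
2 top -96.5 [0. 0.] 35.7 1785
2 scene -95.2 [0. 0.] 6.3 1611
3 top -296.6 [-37.12  18.26] 87.8 1811
3 scene -3.9 [0. 0.] 6.2 1987
```

Emit:
send_rows(series=[[[0, 0, 0], [0, 0, 0.036], 0.7], [[0, 0, 0], [0, 0, 0.036], 0.7], [[0, 0, 0], [0, 0, 0.036], 0.7], [[0, 0, 0], [0, 0, 0.036], 0.7], [[0, 0, 0], [0, 0, 0.037], 0.7]])

```text
time: 18.45
tcp_pos: [0.5661, 0.1286, 0.0561]
eef_rot: [1.25, 2.882, 0.0]
wrist_force: [0.3, 0.5, -0.1]
opening: 0.0594
grasp_force: 0.0
```

Emit:
send_rows(series=[[[0, 0, 0.036], [0, 0, 0], 0.7], [[0, 0, 0.036], [0, 0, 0], 0.7], [[0, 0, 0.036], [0, 0, 0], 0.7], [[0, 0, 0.036], [0, 0, 0], 0.7], [[0, 0, 0.036], [0, 0, 0], 0.7]])

```text
time: 18.87
tcp_pos: [0.5655, 0.1299, 0.056]
eef_rot: [-2.009, -2.412, -0.002]
wrist_force: [0.8, 3.6, -3.2]
opening: 0.0597
grasp_force: 1.8
```

Emit:
send_rows(series=[[[0, 0, 0.036], [0, 0, 0], 0.7], [[0, 0, 0.036], [0, 0, 0], 0.7], [[0, 0, 0.036], [0, 0, 0], 0.7], [[0, 0, 0.036], [0, 0, 0], 0.7], [[0, 0, 0.036], [0, 0, 0], 0.7]])

```text
time: 19.28
tcp_pos: [0.5661, 0.13, 0.0563]
eef_rot: [-2.603, -1.756, -0.003]
wrist_force: [1.2, 2.4, -1.1]
opening: 0.0597
grasp_force: 1.7
```

Emit:
send_rows(series=[[[0, 0, 0.036], [0, 0, 0], 0.7], [[0, 0, 0.036], [0, 0, 0], 0.7], [[0, 0, 0.036], [0, 0, 0], 0.7], [[0, 0, 0.02], [0, 0, 0], 0.7], [[0, 0, 0], [0, 0, 0], 0.7]])

```text
time: 19.7
tcp_pos: [0.5667, 0.1294, 0.0569]
eef_rot: [-2.9, -1.208, -0.003]
wrist_force: [1.5, 1.7, -0.7]
opening: 0.0597
grasp_force: 1.1
```

```bash

python3 -c "
from h import *
ang(3);fit(3)"
```

```text
t 19.7 tcp [0.5667 0.1294 0.0569] yaw 45.22 zax [ 0.002  0.001 -1.   ] q6 52.0 open 0.0597 F [ 1.5  1.7 -0.7] need [-0.0031  0.0004  0.0018]
scene 62 22 cap off [-0.0001 -0.0003] arm r 0.0168 ang fixed -72.3 target -93.1
3 top 88.2 [-40.47  16.17] 75.6 1811
3 scene -69.6 [-0.75  0.32] 50.8 1987
```

Emit:
send_rows(series=[[[0, 0, 0.025], [0, 0, 0], 0.7], [[0, 0, 0.025], [0, 0, 0], 0.7], [[0, 0, 0.025], [0, 0, 0], 0.7], [[0, 0, 0.025], [0, 0, 0], 0.7], [[0, 0, 0], [0, 0, 0], 0.7]])

```text
time: 20.32
tcp_pos: [0.5664, 0.1285, 0.0571]
eef_rot: [3.053, 0.739, 0.001]
wrist_force: [1.2, 1.1, -0.4]
opening: 0.0599
grasp_force: 0.9
```

Emit:
send_rows(series=[[[0, 0, -0.02], [0, 0, 0], 0.7], [[0, 0, -0.039], [0, 0, 0], 0.7], [[0, 0, -0.039], [0, 0, -0.03], 0.7], [[0, 0, 0], [0, 0, -0.06], 0.7], [[0, 0, 0], [0, 0, -0.06], 0.7]])

```text
time: 20.73
tcp_pos: [0.5639, 0.1277, 0.1305]
eef_rot: [-2.902, -1.203, 0.011]
wrist_force: [0.8, -0.7, -0.5]
opening: 0.0597
grasp_force: 0.0
```

Emit:
send_rows(series=[[[0, 0, 0], [0, 0, -0.04], 0.7], [[0, 0, 0], [0.05, 0.05, 0], 0.7], [[0, 0, 0], [0.05, 0.05, 0], 0.7], [[0, 0, 0], [0.05, 0.05, 0], 0.7], [[0, 0, 0], [0.05, 0.05, 0], 0.7]])

```text
time: 21.15
tcp_pos: [0.708, 0.1275, 0.1519]
eef_rot: [2.902, 1.203, -0.003]
wrist_force: [-0.0, -0.1, 0.4]
opening: 0.0597
grasp_force: 0.0
```

```bash

python3 -c "
from h import *
ang(3);fit(3)
d=bot.get_image('top');cv2.imwrite('pics/t5.png',cv2.resize(d['frame'][180:330,250:420],None,fx=4,fy=4,interpolation=cv2.INTER_CUBIC))"
```

```text
t 21.15 tcp [0.708  0.1275 0.1519] yaw 45.02 zax [-0.001 -0.001 -1.   ] q6 50.7 open 0.0597 F [-0.  -0.1  0.4] need [-0.2001 -0.2022  0.1923]
3 top -28.2 [-0.11 -2.25] 208.3 1811
3 scene -78.5 [-4.81 -0.43] 9485.8 1987
```

View pics/t5.png

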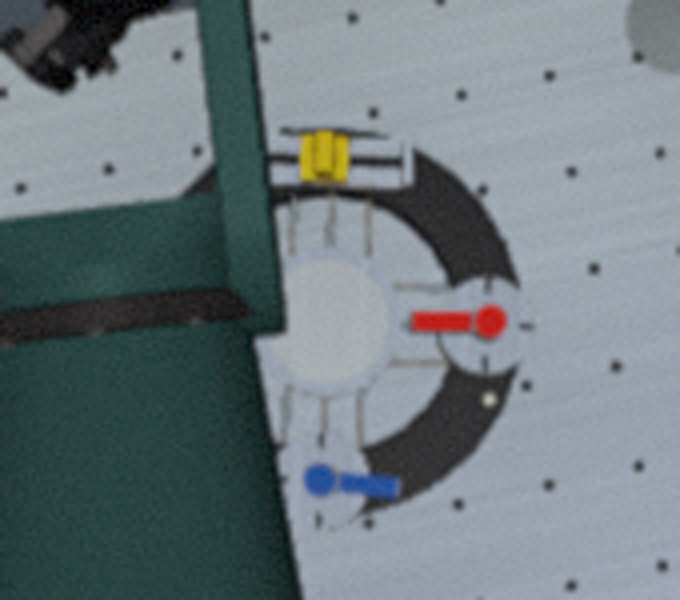

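Emit:
send_rows(series=[[[0, 0, 0], [-0.05, 0.021, 0], 0.7], [[0, 0, 0], [-0.05, 0.021, 0], 0.7], [[0, 0, 0], [-0.05, 0.021, 0], 0.7], [[0, 0, 0], [-0.05, 0.021, 0], 0.7], [[0, 0, 0], [-0.05, 0.021, 0], 0.7]])

```text
time: 21.82
tcp_pos: [0.6538, 0.0022, 0.1537]
eef_rot: [2.901, 1.202, 0.002]
wrist_force: [0.1, 0.1, -0.7]
opening: 0.0596
grasp_force: 0.0
```

Emit:
send_rows(series=[[[0, 0, 0], [-0.05, 0.021, 0], 0.7], [[0, 0, 0], [-0.05, 0.021, 0], 0.7], [[0, 0, 0], [-0.05, 0.021, 0], 0.7], [[0, 0, 0], [-0.05, 0.021, 0], 0.7], [[0, 0, 0], [-0.05, 0.021, 0], 0.7]])

```text
time: 22.23
tcp_pos: [0.6022, -0.1231, 0.1536]
eef_rot: [2.901, 1.201, 0.002]
wrist_force: [0.7, -0.9, 0.5]
opening: 0.06
grasp_force: 0.0
```

```bash

python3 -c "
from h import *
ang(3);fit(3)"
```

```text
t 22.2333 tcp [ 0.6022 -0.1231  0.1536] yaw 44.98 zax [ 0.001 -0.001 -1.   ] q6 28.2 open 0.06 F [ 0.7 -0.9  0.5] need [ 0.3033 -0.4073  0.1947]
top 42 49 cap off [ 0.0001 -0.0006] arm r 0.0258 ang fixed -93.4 target -93.1
scene 63 71 cap off [ 0.     -0.0003] arm r 0.0248 ang fixed -91.2 target -93.1
3 top -92.5 [0. 0.] 28.1 1811
3 scene -91.0 [-0. -0.] 9.4 1987
```

Emit:
send_rows(series=[[[0, 0, 0], [0.036, -0.023, 0], 0], [[0, 0, 0], [0.036, -0.023, 0], 0], [[0, 0, 0], [0.036, -0.023, 0], 0], [[0, 0, 0], [0.036, -0.023, 0], 0], [[0, 0, 0], [0.036, -0.023, 0], 0]])

```text
time: 22.85
tcp_pos: [0.6273, -0.0155, 0.1526]
eef_rot: [2.902, 1.203, 0.001]
wrist_force: [0.7, 0.7, -0.1]
opening: 0.0002
grasp_force: 0.0
```

Emit:
send_rows(series=[[[0, 0, 0], [0.036, -0.023, 0], 0], [[0, 0, 0], [0.036, -0.023, 0], 0], [[0, 0, 0], [0.036, -0.023, 0], 0], [[0, 0, 0], [0.036, -0.023, 0], 0], [[0, 0, 0], [0.036, -0.023, 0], 0]])

```text
time: 23.27
tcp_pos: [0.6502, 0.0889, 0.1526]
eef_rot: [-2.902, -1.203, -0.001]
wrist_force: [0.5, 0.3, 0.3]
opening: -0.0004
grasp_force: 0.0
```

Emit:
send_rows(series=[[[0, 0, -0.039], [0, 0, 0], 0], [[0, 0, -0.039], [0, 0, 0], 0], [[0, 0, -0.039], [0, 0, 0], 0], [[0, 0, -0.039], [0, 0, 0], 0], [[0, 0, -0.039], [0, 0, 0], 0]])

```text
time: 23.68
tcp_pos: [0.65, 0.088, 0.1525]
eef_rot: [2.397, 2.03, 0.001]
wrist_force: [-0.2, 0.3, 0.8]
opening: -0.0001
grasp_force: 0.0
```

Emit:
send_rows(series=[[[0, 0, -0.038], [0, 0, 0], 0], [[0, 0, 0], [0, 0, 0], 0], [[0, 0, 0], [0, 0, 0], 0], [[0, 0, 0], [0, 0, 0], 0], [[0, 0, 0], [0, 0, 0], 0]])

```text
time: 24.1
tcp_pos: [0.6506, 0.0865, 0.152]
eef_rot: [2.283, 2.158, 0.0]
wrist_force: [-0.6, -0.5, -0.3]
opening: 0.0002
grasp_force: 0.0
```

```bash

python3 -c "
from h import *
go(.648,.085,.068)"
```

```text
t 24.1 tcp [0.6506 0.0865 0.152 ] yaw 86.78 zax [ 0.  0. -1.] q6 5.8 open 0.0002 F [-0.6 -0.5 -0.3] need [-0.0034 -0.005   0.168 ]
```

Emit:
send_rows(series=[[[0, 0, 0], [-0.003, -0.005, 0.033], 0], [[0, 0, 0], [0, 0, 0.034], 0], [[0, 0, 0], [0, 0, 0.034], 0], [[0, 0, 0], [0, 0, 0.034], 0], [[0, 0, 0], [0, 0, 0.033], 0]])

```text
time: 24.52
tcp_pos: [0.648, 0.0847, 0.067]
eef_rot: [-2.283, -2.158, 0.0]
wrist_force: [0.3, -1.2, 0.1]
opening: 0.0001
grasp_force: 0.0
```

Emit:
send_rows(series=[[[0, 0, 0], [-0.01, 0, 0], 0], [[0, 0, 0], [-0.01, 0, 0], 0], [[0, 0, 0], [-0.01, 0, 0], 0], [[0, 0, 0], [-0.01, 0, 0], 0], [[0, 0, 0], [-0.01, 0, 0], 0]])

```text
time: 24.93
tcp_pos: [0.6478, 0.0589, 0.0697]
eef_rot: [2.281, 2.157, 0.004]
wrist_force: [0.1, 1.7, 1.9]
opening: 0.0001
grasp_force: 1.1
```

Emit:
send_rows(series=[[[0, 0, 0], [-0.008, 0, 0], 0], [[0, 0, 0], [-0.008, 0, 0], 0], [[0, 0, 0], [-0.008, 0, 0], 0], [[0, 0, 0], [-0.008, 0, 0], 0], [[0, 0, 0], [-0.008, 0, 0], 0]])

```text
time: 25.35
tcp_pos: [0.6459, 0.0396, 0.0681]
eef_rot: [2.282, 2.159, 0.001]
wrist_force: [1.1, 2.2, 0.9]
opening: 0.0004
grasp_force: 1.1
```

```bash

python3 -c "
from h import *
go(.646,.029,.068)
d=bot.get_image('scene');cv2.imwrite('pics/s6.png',cv2.resize(d['frame'][195:315,240:400],None,fx=5,fy=5,interpolation=cv2.INTER_CUBIC))"
```

```text
t 25.35 tcp [0.6459 0.0396 0.0681] yaw 86.84 zax [ 0.001  0.    -1.   ] q6 1.6 open 0.0004 F [1.1 2.2 0.9] need [-0.0211  0.0015  0.0002]
```

View pics/s6.png

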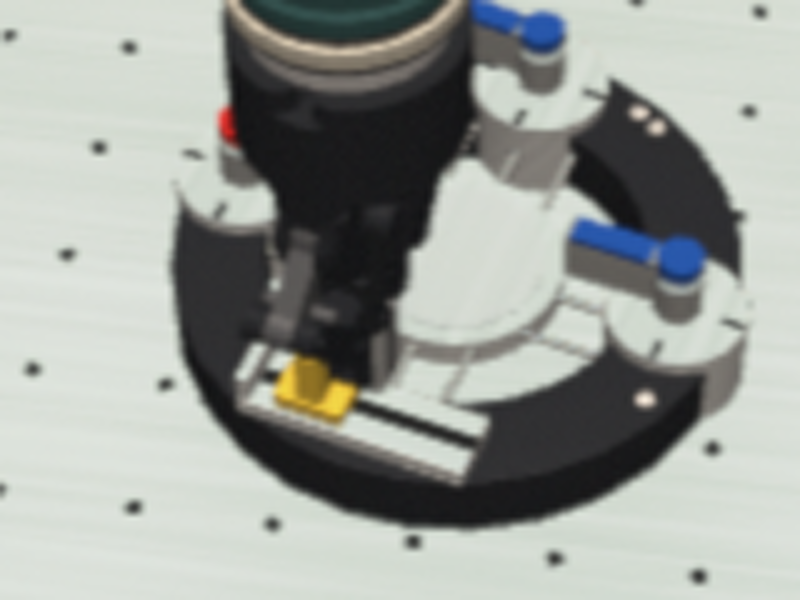

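Emit:
send_rows(series=[[[0, 0, 0], [-0.002, 0, 0], 0], [[0, 0, 0], [-0.002, 0, 0], 0], [[0, 0, 0], [-0.002, 0, 0], 0], [[0, 0, 0], [-0.002, 0, 0], 0], [[0, 0, 0], [0, 0, 0], 0]])

```text
time: 25.82
tcp_pos: [0.6454, 0.0356, 0.0677]
eef_rot: [-2.282, -2.159, 0.001]
wrist_force: [-0.1, 2.2, 1.1]
opening: -0.0001
grasp_force: 0.8
```

Emit:
send_rows(series=[[[0, 0, 0], [-0.002, 0, 0], 0], [[0, 0, 0], [-0.002, 0, 0], 0], [[0, 0, 0], [-0.002, 0, 0], 0], [[0, 0, 0], [0, 0, 0], 0], [[0, 0, 0], [0, 0, 0], 0]])

```text
time: 26.23
tcp_pos: [0.6452, 0.0325, 0.0677]
eef_rot: [2.282, 2.159, -0.001]
wrist_force: [0.0, 1.3, 0.9]
opening: 0.0002
grasp_force: 0.7
```

Emit:
send_rows(series=[[[0, 0, 0], [-0.002, 0, 0], 0], [[0, 0, 0], [-0.002, 0, 0], 0], [[0, 0, 0], [0, 0, 0], 0], [[0, 0, 0], [0, 0, 0], 0], [[0, 0, 0], [0, 0, 0], 0]])

```text
time: 26.65
tcp_pos: [0.6451, 0.0309, 0.0677]
eef_rot: [-2.282, -2.159, 0.0]
wrist_force: [0.0, 2.9, -0.5]
opening: -0.0002
grasp_force: 1.3
```

Emit:
send_rows(series=[[[0, 0, 0], [-0.002, 0, 0], 0], [[0, 0, 0], [0, 0, 0], 0], [[0, 0, 0], [0, 0, 0], 0], [[0, 0, 0], [0, 0, 0], 0], [[0, 0, 0], [0, 0, 0], 0]])

```text
time: 27.07
tcp_pos: [0.6451, 0.0308, 0.0678]
eef_rot: [-2.281, -2.159, -0.002]
wrist_force: [0.0, 4.9, 0.3]
opening: 0.0001
grasp_force: 2.5
```

Emit:
send_rows(series=[[[0, 0, 0], [-0.003, 0, 0], 0], [[0, 0, 0], [0, 0, 0], 0], [[0, 0, 0], [0, 0, 0], 0], [[0, 0, 0], [0, 0, 0], 0], [[0, 0, 0], [0, 0, 0], 0]])

```text
time: 27.48
tcp_pos: [0.6451, 0.0307, 0.0677]
eef_rot: [-2.279, -2.158, -0.005]
wrist_force: [2.0, 8.4, 0.1]
opening: -0.0001
grasp_force: 4.0
```

Emit:
send_rows(series=[[[0, 0, 0], [0.015, 0, 0], 0], [[0, 0, 0], [0.03, 0, 0], 0], [[0, 0, 0], [0, 0, -0.05], 0], [[0, 0, 0], [0, 0, -0.06], 0], [[0, 0, 0], [0, 0, -0.06], 0]])

```text
time: 27.9
tcp_pos: [0.6454, 0.051, 0.1522]
eef_rot: [-2.281, -2.158, 0.006]
wrist_force: [0.8, -0.2, 0.8]
opening: -0.0002
grasp_force: 0.0
```

Emit:
send_rows(series=[[[0, 0, 0], [0.06, 0, 0], 0], [[0, 0, 0], [0.06, 0, 0], 0], [[0, 0, 0], [0.06, 0, 0], 0], [[0, 0, 0], [0.06, 0, 0], 0], [[0, 0, 0], [0.06, 0, 0], 0]])

```text
time: 28.32
tcp_pos: [0.6544, 0.2017, 0.1527]
eef_rot: [2.282, 2.158, -0.002]
wrist_force: [-0.4, -0.8, 0.9]
opening: -0.0002
grasp_force: 0.0
```

Emit:
send_rows(series=[[[0, 0, 0], [0.06, 0, 0], 0], [[0, 0, 0], [0, 0, 0], 0], [[0, 0, 0], [0, 0, 0], 0], [[0, 0, 0], [0, 0, 0], 0], [[0, 0, 0], [0, 0, 0], 0]])

```text
time: 28.73
tcp_pos: [0.6563, 0.2294, 0.1526]
eef_rot: [2.283, 2.157, -0.001]
wrist_force: [0.2, -0.2, 0.1]
opening: -0.0
grasp_force: 0.0
```

```bash

python3 -c "
from h import *
for i in (1,2,3):ang(i)
a=[]
for n in('top','scene'):
  d=bot.get_image(n);a.append(cv2.resize(d['frame'][180:320,260:400],(400,400),interpolation=cv2.INTER_CUBIC))
cv2.imwrite('pics/f.png',np.hstack(a))"
```

```text
t 28.7333 tcp [0.6563 0.2294 0.1526] yaw 86.76 zax [-0.    -0.001 -1.   ] q6 17.9 open -0.0 F [ 0.2 -0.2  0.1] need [-0.5524 -0.1687  0.1939]
top 41 66 cap off [-0.0005  0.0007] arm r 0.0257 ang fixed 89.7 target 86.9
scene 55 84 cap off [0.0002 0.0001] arm r 0.0261 ang fixed 88.0 target 86.9
t 28.8333 tcp [0.6564 0.2291 0.1529] yaw 86.73 zax [ 0.    -0.001 -1.   ] q6 17.9 open 0.0002 F [ 0.5 -0.6 -0. ] need [-0.3824 -0.3392  0.1939]
top 35 55 cap off [0.0006 0.0003] arm r 0.0267 ang fixed -96.5 target -93.1
scene 45 50 cap off [ 0.0008 -0.    ] arm r 0.0253 ang fixed -93.2 target -93.1
t 28.9333 tcp [0.6565 0.2292 0.153 ] yaw 86.73 zax [ 0. -0. -1.] q6 17.9 open 0.0001 F [-1.  -0.5 -0.1] need [-0.2122 -0.1698  0.194 ]
top 41 48 cap off [ 0.0001 -0.0005] arm r 0.0255 ang fixed -93.4 target -93.1
scene 64 71 cap off [-0.0001 -0.0004] arm r 0.0248 ang fixed -91.2 target -93.1
```

View pics/f.png

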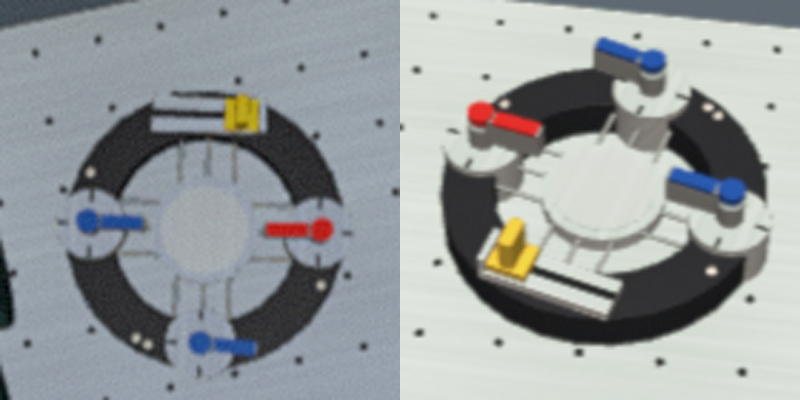

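```bash
python3 -c "
from bench import bot
print(bot.close_job())"
```

```text
the job is handed in; nothing more can be done
None
```

The job is handed in, finished in order at about 29 s: by camera, tensioners 1, 2 and 3 end roughly 1–2° short of, 2–3° past and within 2° of their marks, the slide is against its stop (8 N felt), nothing came near the flask, objective or bottle, and I viewed 11 pictures, one over the limit of 10.

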